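# Turn the ball dish for pouring

### The job

Pull the drawer of the low grey parts unit out to its stop, take the small metal dish with the steel ball out by its arched handle and lift it straight up, its underside about 15 cm above the bench top, still over the open drawer. Then, on the spot, turn it level through a quarter turn so that its pouring lip, which points to the left side of the unit, points squarely back to the unit and the cartons behind it, keeping the loose ball inside the engraved ring in the middle of the dish all the while. Finish holding the dish still up there with the ball at rest in the middle; do not put it down, leave the drawer open and the other things on the bench alone.

Things in the scene. Friction and masses are not known exactly. Their poses are not given: they have to be found in the camera images.
- unit: Low grey one-drawer parts unit fixed to the bench, 125 deep (x) x 180 wide (y) x 95 high (z). Origin: centre of its underside on the bench. Its -x axis is the way the drawer pulls out, roughly to the robot; +x points to the back, its +y is the unit's left side seen from the robot. It stands turned by up to 0.25 rad.
- drawer (a joint): How far the drawer is pulled out, m: 0 shut, 0.106 at its stop. Slides along the unit's -x axis against about 1.5 N of friction and light damping, and stays where it is left. It starts shut or up to 5 mm open.
- drawer_handle (a point): Middle of the axis of the drawer's bar handle, moves with the drawer: round steel bar 10 thick, 90 long, along the unit's y, 68 above the bench (27 below the unit's top), its axis 30 in front of the front panel, so 25 clear behind it; its ends are joined to the panel by 10 thick rods. Pinch from above across x, or hook from above with closed fingers behind it.
- drawer_front (a point): On the outer face of the drawer's front panel, middle of its width, at bench height; moves with the drawer. The panel is 6 thick, 178 wide, and rises to 94 above the bench; the tray behind it is 107 long inside, floor 11 above the bench, sides up to 40.
- dish: Loose round aluminium dish, 76 across, rim 20 high, 0.16 kg, in the drawer. Origin: centre of underside; z up, +x along its pouring lip, arched handle along its y. Inside: an 8 degree cone, lowest (4 up) in the middle, with an engraved ring of 20 radius. At the start the lip points along the unit's +y (within 0.05 rad). Clear of the unit's top once the drawer is at its stop; may shift a few mm.
- dish_grip (a point): Middle of the arched handle's bar: a bar 10 x 10 in section and 80 long, along the dish's y, 64 above the dish's underside, right above the middle of the dish. Grip it from above across the dish's x. The bar's two legs are 3 thick at its ends; the ball's top is 44 below the bar's axis. Same axes as the dish.
- dish_lip (a point): Outer end of the dish's pouring lip, 51 from the dish's middle along its +x and 17.5 above the underside.
- ball_center (a point): Centre of the loose steel ball, 16 across, about 17 g, that lies in the middle of the dish. It stays put if the dish is moved without jerks (below about 1 m/s2) and level.
- pencil: Green pencil lying on the bench, 112 long, to be left alone; origin at its underside. It lies in front of the fixed blue sealing machine at the right of the bench, whose raised arm stands more than 200 above the bench: pass well above it (400).
- far_pen: White ball pen lying on the bench, 145 long, to be left alone; origin at its underside.
- tape_dispenser: Desk tape dispenser, 52x177x98, to be left alone; origin at its underside.
- piece_0: Small blue wooden game piece on the bench, 22x22x13, to be left alone (two more lie loose in the drawer's right-hand compartment).

How it is judged:
On the way, in this order (a step that is already met when the one before it is completed fails the run):
1. the drawer is pulled out to its stop (value of joint drawer above 0.1 m), for 0.2 s.
2. the dish is lifted straight up over the open drawer, held by the gripper, not yet turned, with the ball in the middle (height (world z) of dish above 0.12 m and contact force between dish and the fingers above 1 N and horizontal distance between ball_center and dish below 0.015 m and horizontal distance between dish and drawer_front below 0.13 m and angle between the x axis of dish and the y axis of unit, either way round below 0.35 rad), for 0.2 s.
3. the dish is turned a quarter turn in the air, level, its lip pointing squarely to the unit (height (world z) of dish above 0.12 m and contact force between dish and the fingers above 1 N and angle between dish's own z axis and vertical below 0.12 rad and horizontal distance between dish and drawer_front below 0.13 m and horizontal distance between ball_center and dish below 0.015 m and distance between ball_center and dish below 0.03 m and angle between the x axis of dish and the x axis of unit, either way round below 0.17 rad and x of unit in the frame of dish above 0.02 m), for 0.3 s.
At the end, for the whole second after the job is handed in: Dish held by the gripper alone 12-25 cm above the bench, within 13 cm of the open drawer's front seen from above, still, level within 0.12 rad, lip along the unit's +x within 0.17 rad; ball at rest within 15 mm of the dish's middle; drawer out more than 0.100 m (all of step 3 and height (world z) of dish below 0.25 m and value of joint drawer above 0.1 m and contact force between dish and unit below 0.1 N and linear speed of dish below 0.03 m/s and angular speed of dish below 0.5 rad/s and linear speed of ball below 0.04 m/s); the arm keeps its last pose, push and grip.
It fails at once if the ball leaves the dish (distance between ball_center and dish above 0.045 m).
It fails at once if the ball's centre strays outside the engraved ring while the dish is lifted (height (world z) of dish above 0.03 m and horizontal distance between ball_center and dish above 0.022 m).
It fails at once if the dish is tipped (angle between dish's own z axis and vertical above 0.25 rad).
It fails at once if one of the other things on the bench is disturbed (distance of any of pencil, far_pen, tape_dispenser, piece_0 from where it was at the start of the episode above 0.03 m).
It also fails if it takes over 56 s, if anything falls off the work surface, if the arm or the gripper's body presses on something with over 40 N, if the wrist force passes 120 N, or if a joint passes its speed limit or range.

### The arm

A 6-joint arm with a two-finger parallel gripper is mounted at the origin on a cart in front of the work surface, level with it; the furniture and walls round the work are solid. World frame = base frame: x ahead of the robot, y to its left, z up, the work surface at z = 0. Lengths are in m, angles in rad, forces in N, time in s.
With the tool pointing down it reaches from about 0.25 to 0.725 m from the base axis. Payload 4 kg.
Tool frame: the origin (TCP) lies on the centre line of the jaws, within the pads' length; the fingertips stand 22 mm ahead of it and the grasp point (between the pads) lies 3 mm ahead of it; z points along the fingers, y is the line along which they close (so a half turn about z gives the same grasp; the last joint's range is limited). The gripper opens to 85 mm and grips with 20 to 120 N. Pads are 22 mm wide; open, the fingers measure 114 mm over their backs; the gripper's body (76 mm by 85 mm) begins 54 mm behind the grasp point. The pads swing forward as they close: fully open they stand 13 mm farther back than shut.
Start: joints at [-1.165, 0.241, 0.005, 1.335, 0, 1.571], TCP at [0.197, -0.459, 0.253] pointing down, gripper open.
Joint ranges: [-2.72, 2.72], [-1.05, 1.87], [-1.09, 1.28], [-1.99, 2.15], [-1.42, 1.44], [-3.14, 3.14]. Speed limits (rad/s): [2.79, 2.79, 3.14, 3.14, 3.14, 3.14].

### API

Orientations are given as a unit quaternion [x, y, z, w].
In Python, from workcell import bot gives the robot as it stands.
- The arm moves only by the shell command python3 -m inch 'ROWS'. ROWS is JSON, one flat list of numbers, 7 for each row, row after row: the shift along the world's x, y, z in mm, then the turn, a rotation vector about the world's x, y, z in rad, then the opening in per cent of the stroke, from 0 (shut) to 100 (fully open). A call has 1 to 8 rows; each row is the pose to reach, as a shift and turn from the pose commanded when the call began; what a row does not reach only later rows make up. A row lasts 1/12 s, in which the tool goes at most 41.7 mm and 7.16 degrees, less where a joint would pass 70% of its speed; a pose out of reach is approached as far as the arm can. A call with a gripper value outside its range is refused whole. The fingers move at their own pace and stop on an object; the grip force is fixed at half the most. Time passes only in rows, so rows that repeat a pose let the fingers close. It gives the time, the measured TCP pose, the force, the opening and the grip force at its end, in the units of the state.
- bot.get_obs(): the state, without advancing time (a new reading comes with each control period).
- bot.camera(name): name is "side" or "top"; returns the picture (400x640x3 uint8, blue, green, red); there is no depth.
- bot.camera_info(name): a dict with "intrinsics" (3x3 intrinsics, pixels), "distortion" ([k1, k2, p1, p2, k3] as OpenCV has them; the pictures are not rectified), "camera_from_world" (4x4, takes a point from world to camera coordinates). Camera axes: x right, y down, z forward; pixel columns grow to the right and rows downward; lengths in m; the calibration is good to about 2 mm. A picture is of the moment at which its call begins. camera_info takes no time and is no camera call.
- bot.job_done(): hands the job in; it is judged then, once.
Trained networks look in the newest picture that a camera, given by its name, has taken for a name from the list of things; names that differ only in an ending like _2 or _b are one class to them, and where a whole thing is asked for, a point or a joint stands for the part that bears it (a point fixed in the world has none). Each returns a list of dicts, best first, with "confidence" (0 to 1); they miss things now and then, are a little off and sometimes report something else, mostly with a low value. They report only what shows in the picture. A call takes as long as a camera call.
- bot.silhouettes(camera, target): "mask" (400x640 bool, what is visible of it) and "uv" ([column, row] in pixels, amid what is visible of it).
- bot.spot_point(camera, target): "uv" ([column, row] in pixels: a listed point, or the origin of a listed thing).
The state is a dict: "clock": time; "joint_pos": joint angles; "joint_vel": joint speeds; "tau": joint torques, N m; "eef_pos": TCP position; "tool_rot": TCP orientation; "ft_force": force on the tool from outside, world axes, zero at the start; "ft_torque": the same for the moment, N m; "grip_width": finger opening in m; "grasp_force": force on a finger pad.
Only numpy, scipy, OpenCV 4.12 (cv2) and the standard library are available. Lean on these libraries where they do the work, as an engineer would, in place of code of your own. Each camera call takes 0.05 s, during which the arm holds its last target. There are 200 camera calls.

## Working session

There is one attempt and no reset: what is moved stays moved. The work goes in short steps, Python scripts to look and compute and a shell command to move; the robot and the scene stay as the last step left them, time stands still between calls to the robot, and variables do not carry over. Pictures are saved under pics/ and viewed, at most 10 in all, crops included, and the job is handed in when it is done.

```bash
ls; mkdir -p pics; cat > h.py <<'E'
import numpy as np, cv2
from workcell import bot
def ray(cam,uv):
    i=bot.camera_info(cam);K=np.array(i["intrinsics"]);d=np.array(i["distortion"]);T=np.array(i["camera_from_world"])
    p=cv2.undistortPoints(np.array([[uv]],float),K,d)[0,0]
    R=T[:3,:3];c=-R.T@T[:3,3];v=R.T@np.array([p[0],p[1],1]);return c,v/np.linalg.norm(v)
def atz(cam,uv,z):
    c,v=ray(cam,uv);return c+v*(z-c[2])/v[2]
def tri(uv1,uv2,a="top",b="side"):
    c1,v1=ray(a,uv1);c2,v2=ray(b,uv2)
    s=np.linalg.lstsq(np.c_[v1,-v2],c2-c1,rcond=None)[0]
    p,q=c1+s[0]*v1,c2+s[1]*v2;return (p+q)/2,np.linalg.norm(p-q)
E
python3 - <<'E'
from h import *
np.set_printoptions(precision=4,suppress=True)
for c in("top","side"):
    cv2.imwrite(f"pics/{c}0.png",bot.camera(c))
Z={"drawer_handle":.068,"drawer_front":0,"unit":0,"dish_grip":.075,"dish":.011,"dish_lip":.0285,"ball_center":.023}
for n,z in Z.items():
    u={}
    for c in("top","side"):
        r=bot.spot_point(c,n)
        if r: u[c]=r[0]["uv"]; print(n,c,np.round(r[0]["uv"],1),round(r[0]["confidence"],2),atz(c,u[c],z))
    if len(u)==2: print("   tri",*tri(u["top"],u["side"]))
E
```

```text
pics
drawer_handle top [289.4 206.6] 0.9 [0.5087 0.0405 0.068 ]
drawer_handle side [309.  180.2] 0.76 [0.5189 0.0574 0.068 ]
   tri [0.5087 0.0389 0.0808] 0.0037289982088319876
drawer_front top [291.6 197.9] 0.76 [0.5475 0.0393 0.    ]
drawer_front side [316.7 194.9] 0.85 [0.5488 0.0688 0.    ]
   tri [0.5399 0.0392 0.0215] 0.009047632101764094
unit top [292.6 173.3] 0.87 [0.6318 0.0378 0.    ]
unit side [339.4 195.7] 0.87 [0.6097 0.0343 0.    ]
   tri [ 0.6244  0.0418 -0.0071] 0.018768194079321836
dish_grip top [288.9 204.4] 0.56 [0.5148 0.0417 0.075 ]
dish side [349.2 360.3] 0.54 [ 0.3595 -0.4737  0.011 ]
dish_lip top [286.  204.7] 0.65 [0.5202 0.0551 0.0285]
dish_lip side [331.3 176.1] 0.6 [0.6184 0.1068 0.0285]
   tri [0.5438 0.0366 0.0832] 0.06780825821050149
ball_center side [349.3 361.7] 0.64 [ 0.354 -0.483  0.023]
```

View pics/top0.png

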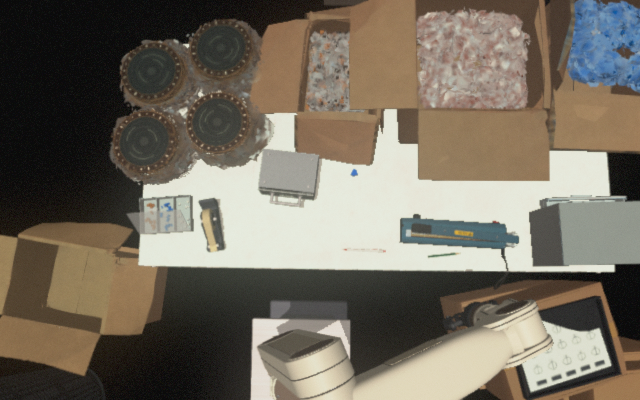

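View pics/side0.png

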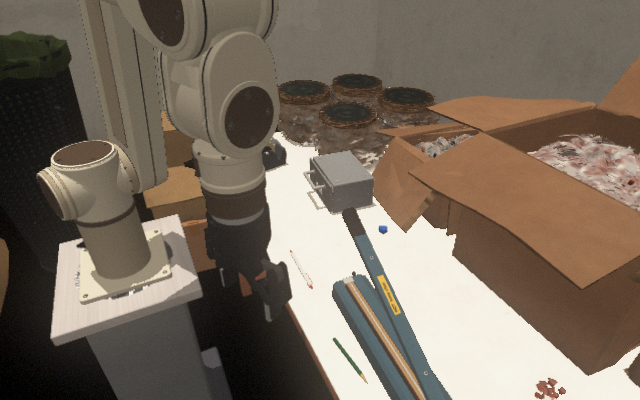

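```bash
python3 - <<'E'
from h import *
np.set_printoptions(precision=4,suppress=True)
from scipy.spatial.transform import Rotation as R
o=bot.get_obs();print(o["eef_pos"],o["tool_rot"],R.from_quat(o["tool_rot"]).as_matrix(),o["grip_width"],o["clock"])
for n in("drawer_handle","unit"):
    for r in bot.silhouettes("top",n)[:1]:
        m=r["mask"];ys,xs=np.nonzero(m);rc=cv2.minAreaRect(np.c_[xs,ys].astype(np.float32))
        b=cv2.boxPoints(rc);print(n,r["confidence"],m.sum())
        for z in((.068,) if n!="unit" else (.095,)): print(b,np.array([atz("top",p,z) for p in b]))
E
```

```text
[ 0.1974 -0.4594  0.2533] [ 0.9795  0.2015 -0.      0.    ] [[ 0.9188  0.3947 -0.    ]
 [ 0.3947 -0.9188 -0.    ]
 [-0.     -0.     -1.    ]] 0.08530860906514513 0.8
drawer_handle 0.9 575
[[258.7951 203.2541]
 [260.2623 187.1148]
 [313.6393 191.9672]
 [312.1721 208.1066]] [[ 0.5183  0.1394  0.068 ]
 [ 0.571   0.1364  0.068 ]
 [ 0.5572 -0.0364  0.068 ]
 [ 0.5048 -0.0326  0.068 ]]
unit 0.86 2759
[[255.8157 201.5665]
 [262.1433 147.7816]
 [319.3515 154.5119]
 [313.0239 208.2969]] [[ 0.5197  0.1451  0.095 ]
 [ 0.6946  0.1307  0.095 ]
 [ 0.6743 -0.0535  0.095 ]
 [ 0.5006 -0.0361  0.095 ]]
```

The top view shows the grey unit at about (289,173), with its bar handle in front at about (288,203). It is turned slightly clockwise. The blue piece is at (354,172), the pen at (364,250), the pencil at (444,254) and the tape dispenser at (211,225). In the side view the gripper is over the near edge and the sealing machine is in front. I'll zoom in once to get the yaw.

```bash
python3 - <<'E'
from h import *
im=cv2.imread("pics/top0.png")[140:215,245:335]
cv2.imwrite("pics/crop0.png",cv2.resize(im,None,fx=8,fy=8,interpolation=cv2.INTER_CUBIC))
E
```

```text
(no output)
```

View pics/crop0.png

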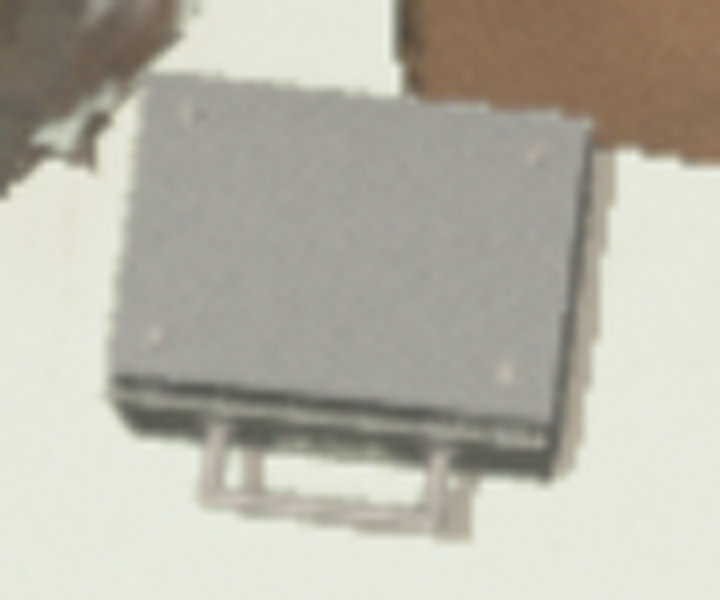

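The crop shows the unit's top face with corners at about (147,73), (592,122), (550,425) and (113,378). The handle bar runs from (205,497) to (435,521), and its shadow lies to the lower right.

```bash
python3 - <<'E'
from h import *
np.set_printoptions(precision=4,suppress=True)
f=lambda p,z:atz("top",[(p[0]+.5)/8-.5+245,(p[1]+.5)/8-.5+140],z)
c=[f(p,.095) for p in((147,73),(592,122),(550,425),(113,378))]
h=[f(p,.068) for p in((203,497),(437,521))]
print(np.array(c),np.mean(c,0));print(np.array(h),np.mean(h,0))
a=lambda d:np.arctan2(-d[0],d[1])
print("yaw",a(c[0]-c[1]),a(c[3]-c[2]),a(h[0]-h[1]),[np.arctan2(d[1],d[0]) for d in(c[0]-c[3],c[1]-c[2])])
E
```

```text
[[ 0.6917  0.128   0.095 ]
 [ 0.6733 -0.051   0.095 ]
 [ 0.5504 -0.0362  0.095 ]
 [ 0.5672  0.1375  0.095 ]] [0.6206 0.0446 0.095 ]
[[0.5238 0.1036 0.068 ]
 [0.5153 0.0093 0.068 ]] [0.5196 0.0564 0.068 ]
yaw -0.10244844449573284 -0.09643634142849475 -0.09028062074339666 [np.float64(-0.07603747815078282), np.float64(-0.11941097637474819)]
```

```bash
python3 -m inch '[0,0,40,0,0,0,26, 0,0,80,0,0,0,26, 0,0,120,0,0,0,26, 0,0,150,0,0,0,26, 20,32,150,0,0,0.1,26, 40,64,150,0,0,0.2,26, 60,96,150,0,0,0.3,26, 80,128,150,0,0,0.4,26]'; python3 -m inch '[20,32,0,0,0,0.1,26, 40,64,0,0,0,0.2,26, 60,96,0,0,0,0.3,26, 80,128,0,0,0,0.4,26, 100,160,0,0,0,0.5,26, 120,192,0,0,0,0.6,26, 140,224,0,0,0,0.666,26, 160,256,0,0,0,0.666,26]';  python3 - <<'E'
from h import *
print(np.round(bot.get_obs()["joint_pos"],3))
E
```

```text
clock: 1.57
eef_pos: [0.2778, -0.3303, 0.4035]
tool_rot: [0.919, 0.394, 0.0, 0.0]
ft_force: [1.0, -0.6, -0.1]
grip_width: 0.022
grasp_force: 0.0
clock: 2.23
eef_pos: [0.438, -0.0736, 0.4036]
tool_rot: [0.74, 0.672, 0.0, 0.0]
ft_force: [1.2, -0.4, -0.1]
grip_width: 0.0224
grasp_force: 0.0
[-0.166  0.114  0.237  1.692 -0.     1.501]
```

```bash
python3 -m inch '[20,32,0,0,0,0,26, 41,65,0,0,0,0,26, 61,97,0,0,0,0,26, 82,130,-20,0,0,0,26, 82,130,-60,0,0,0,26, 82,130,-100,0,0,0,26, 82,130,-140,0,0,0,26, 82,130,-180,0,0,0,26]'; python3 -m inch '[0,0,-20,0,0,0,26, 0,0,-60,0,0,0,26, 0,0,-80,0,0,0,26, 0,0,-80,0,0,0,26, 0,0,-80,0,0,0,26]'; python3 - <<'E'
from h import *
ims=[]
for c in("top","side"):
    im=bot.camera(c); n="drawer_handle"
    r=bot.spot_point(c,n); print(c,[(np.round(x["uv"],1),round(x["confidence"],2)) for x in r[:2]])
    o=bot.get_obs();p=o["eef_pos"]
    i=bot.camera_info(c)
    for q in((0,0,-.022),(-.01,0,-.022),(.01,0,-.022)):
        T=np.array(i["camera_from_world"]);uv=cv2.projectPoints((np.array(p)+q)[None],cv2.Rodrigues(T[:3,:3])[0],T[:3,3],np.array(i["intrinsics"]),np.array(i["distortion"]))[0][0,0];print(uv)
    u=(290,195) if c=="top" else (325,175)
    ims.append(cv2.resize(im[u[1]-45:u[1]+45,u[0]-60:u[0]+60],None,fx=6,fy=6,interpolation=cv2.INTER_CUBIC)[:300 if c=="top" else 540])
cv2.imwrite("pics/c1.png",cv2.resize(ims[1],(720,540)))
E
```

```text
clock: 2.9
eef_pos: [0.5192, 0.0551, 0.2216]
tool_rot: [0.741, 0.672, 0.0, 0.0]
ft_force: [-0.0, -0.6, -0.3]
grip_width: 0.0222
grasp_force: 0.0
clock: 3.32
eef_pos: [0.5186, 0.0545, 0.1426]
tool_rot: [0.741, 0.671, -0.001, -0.001]
ft_force: [-0.8, 0.1, 0.9]
grip_width: 0.0224
grasp_force: 0.0
top [(array([286.7, 204.8]), 0.46)]
[283.54926401 200.25432823]
[283.46769094 203.45203884]
[283.63092002 197.06272559]
side [(array([310.8, 181.4]), 0.85), (array([300., 266.]), 0.32)]
[309.72745324 163.93080176]
[306.5341728  164.69160302]
[312.90034287 163.17478838]
```

View pics/c1.png

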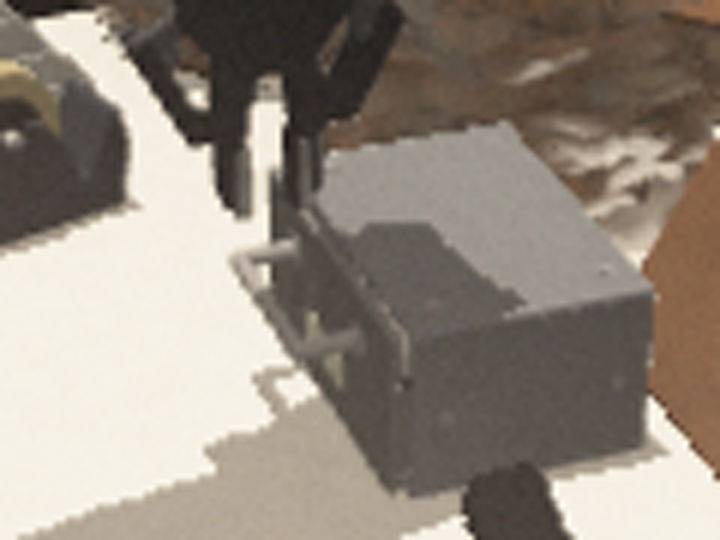

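The crop shows the open fingertips at about (238,212) and (300,200), just above the bar, which runs from (240,258) to (300,350). They straddle it as planned, so I'll narrow the opening a little and go down carefully.

```bash
python3 -m inch '[2,1,-10,0,0,0,21, 2,1,-20,0,0,0,21, 2,1,-30,0,0,0,21, 2,1,-38,0,0,0,21, 2,1,-38,0,0,0,21]'; python3 -m inch '[0,0,-8,0,0,0,21, 0,0,-15,0,0,0,21, 0,0,-15,0,0,0,21]'
```

```text
clock: 3.93
eef_pos: [0.5195, 0.0554, 0.1026]
tool_rot: [0.741, 0.671, -0.002, -0.001]
ft_force: [0.0, -0.0, 0.3]
grip_width: 0.0183
grasp_force: 0.0
clock: 4.18
eef_pos: [0.5204, 0.0555, 0.0887]
tool_rot: [0.741, 0.671, -0.001, -0.001]
ft_force: [-1.0, 0.5, -0.6]
grip_width: 0.0178
grasp_force: 0.0
```

```bash
python3 -m inch '[0,0,-8,0,0,0,21, 0,0,-15,0,0,0,21, 0,0,-15,0,0,0,21, 0,0,-15,0,0,0,0, 0,0,-15,0,0,0,0, 0,0,-15,0,0,0,0, 0,0,-15,0,0,0,0]'
```

```text
clock: 4.77
eef_pos: [0.5217, 0.0557, 0.0755]
tool_rot: [0.741, 0.671, 0.0, 0.0]
ft_force: [0.5, -0.6, 2.6]
grip_width: 0.0081
grasp_force: 58.5
```

Bar gripped. Now I'll pull along (-0.995, +0.100).

```bash
python3 -m inch '[-6,0.6,0,0,0,0,0, -18,1.8,0,0,0,0,0, -30,3,0,0,0,0,0, -42,4.2,0,0,0,0,0, -54,5.4,0,0,0,0,0, -66,6.6,0,0,0,0,0, -76,7.6,0,0,0,0,0, -84,8.4,0,0,0,0,0]';python3 -m inch '[-6,0.6,0,0,0,0,0, -12,1.2,0,0,0,0,0, -16,1.6,0,0,0,0,0, -20,2,0,0,0,0,0, -20,2,0,0,0,0,0, -20,2,0,0,0,0,0]'
```

```text
clock: 5.43
eef_pos: [0.4367, 0.0642, 0.0755]
tool_rot: [0.741, 0.671, 0.0, 0.0]
ft_force: [1.9, 0.6, 2.1]
grip_width: 0.0075
grasp_force: 59.7
clock: 5.93
eef_pos: [0.4194, 0.0659, 0.0755]
tool_rot: [0.741, 0.671, 0.001, 0.002]
ft_force: [5.9, -0.7, -2.2]
grip_width: 0.0079
grasp_force: 59.7
```

```bash
python3 -m inch '[-2,0.2,0,0,0,0,0, -4,0.4,0,0,0,0,0, -4,0.4,0,0,0,0,0, -4,0.4,0,0,0,0,0]'
```

```text
clock: 6.27
eef_pos: [0.4192, 0.066, 0.0756]
tool_rot: [0.742, 0.671, 0.004, 0.004]
ft_force: [15.1, -1.8, -13.7]
grip_width: 0.0075
grasp_force: 58.7
```

Force rose with no motion, so the drawer is at its stop. I'll relax, open, go up and look.

```bash
python3 -m inch '[4,-0.4,0,0,0,0,0, 4,-0.4,0,0,0,0,21, 4,-0.4,0,0,0,0,21, 4,-0.4,0,0,0,0,21, 4,-0.4,20,0,0,0,21, 4,-0.4,50,0,0,0,21, 4,-0.4,90,0,0,0,21, 4,-0.4,130,0,0,0,21]'; python3 -m inch '[-40,0,10,0,0,0.1,50, -80,0,20,0,0,0.2,100, -120,0,30,0,0,0.3,100, -150,0,40,0,0,0.4,100, -150,0,40,0,0,0.5,100, -150,0,40,0,0,0.6,100, -150,0,40,0,0,0.7,100, -150,0,40,0,0,0.8,100]'; python3 - <<'E'
from h import *
np.set_printoptions(precision=4,suppress=True)
ims={}
for c in("top","side"): ims[c]=bot.camera(c); cv2.imwrite(f"pics/{c}2.png",ims[c])
Z={"drawer_handle":.068,"drawer_front":0,"unit":0,"dish_grip":.075,"dish":.011,"dish_lip":.0285,"ball_center":.023}
for n,z in Z.items():
    u={}
    for c in("top","side"):
        r=bot.spot_point(c,n)
        if r: u[c]=r[0]["uv"]; print(n,c,np.round(r[0]["uv"],1),round(r[0]["confidence"],2),atz(c,u[c],z))
    if len(u)==2: print("   tri",*tri(u["top"],u["side"]))
a=cv2.resize(ims["top"][150:235,245:335],(540,510),interpolation=cv2.INTER_CUBIC)
cv2.imwrite("pics/c2.png",cv2.resize(ims["top"][150:240,245:345],(800,720)[:2],interpolation=cv2.INTER_CUBIC)[:600])
E
```

```text
clock: 6.93
eef_pos: [0.4151, 0.0657, 0.2056]
tool_rot: [0.741, 0.671, -0.002, -0.001]
ft_force: [1.2, -0.0, -0.2]
grip_width: 0.0178
grasp_force: 0.0
clock: 7.6
eef_pos: [0.2661, 0.0659, 0.245]
tool_rot: [0.419, 0.908, -0.0, -0.0]
ft_force: [0.8, 1.3, -0.3]
grip_width: 0.0852
grasp_force: 0.0
drawer_handle top [283.2 232.4] 0.59 [0.4256 0.0584 0.068 ]
drawer_handle side [279.2 185.5] 0.71 [0.4298 0.0687 0.068 ]
   tri [0.4255 0.0575 0.0756] 0.0010817453188911703
drawer_front side [281.6 204.1] 0.93 [0.4337 0.0704 0.    ]
unit top [291.7 175.7] 0.56 [0.6235 0.0407 0.    ]
unit side [343.3 194.1] 0.79 [0.6247 0.0368 0.    ]
   tri [ 0.6253  0.0404 -0.0026] 0.002660375484561179
dish_grip top [281.2 203.8] 0.66 [0.5165 0.0664 0.075 ]
dish_grip side [302.3 177.4] 0.57 [0.5031 0.0699 0.075 ]
   tri [0.5099 0.0686 0.0751] 0.013674187722423048
dish top [283.2 207.4] 0.58 [0.5135 0.0657 0.011 ]
dish side [303.7 196. ] 0.72 [0.5041 0.0659 0.011 ]
   tri [0.5095 0.0673 0.0093] 0.008938127027280028
dish_lip top [263.1 204.5] 0.89 [0.5199 0.1308 0.0285]
dish_lip side [296.8 184.4] 0.76 [0.5006 0.1096 0.0285]
   tri [0.5169 0.135  0.0104] 0.011587220569352498
ball_center side [304.3 192.1] 0.59 [0.5073 0.068  0.023 ]
```

View pics/c2.png

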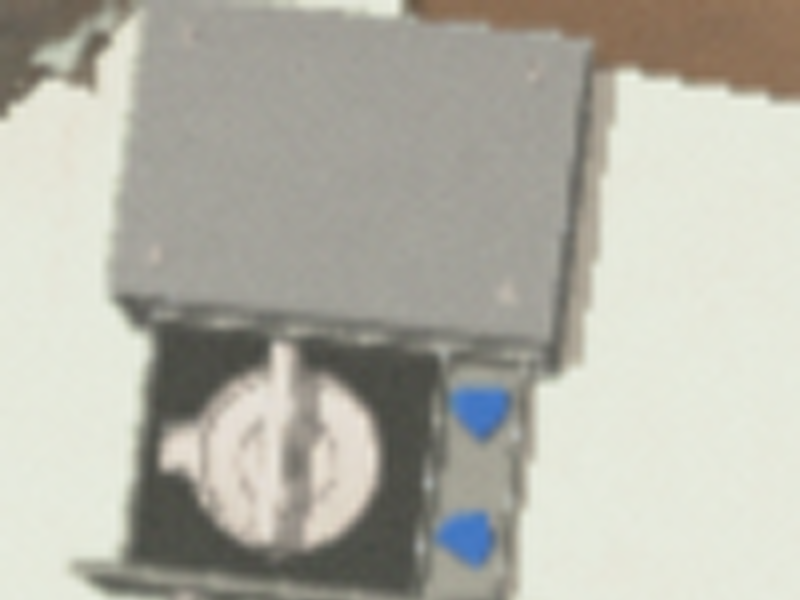

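The crop shows the open drawer. The dish rim is centred at about (290,460), its bar runs from (286,342) to (270,545), and the lip is on the left at (165,448). The two blue pieces lie in the right compartment.

```bash
python3 - <<'E'
from h import *
np.set_printoptions(precision=4,suppress=True)
f=lambda p,z:atz("top",[(p[0]+.5)/8-.5+245,(p[1]+.5)/8-.5+150],z)
a,b=f((286,342),.080),f((269,543),.080)
print(a,b,(a+b)/2,np.linalg.norm(a-b),"bar angle",np.arctan2(*(a-b)[1::-1]))
print("rim",f((289,459),.031)); l=f((165,450),.0285);print("lip",l)
E
```

```text
[0.5528 0.0698 0.08  ] [0.4719 0.0744 0.08  ] [0.5124 0.0721 0.08  ] 0.08098999429815441 bar angle -0.05737661278573422
rim [0.5122 0.0722 0.031 ]
lip [0.5157 0.1237 0.0285]
```

```bash
python3 - <<'E'
import cv2
im=cv2.imread("pics/side2.png")[140:230,250:370]
cv2.imwrite("pics/c3.png",cv2.resize(im,None,fx=6,fy=6,interpolation=cv2.INTER_CUBIC))
E
```

```text
(no output)
```

View pics/c3.png

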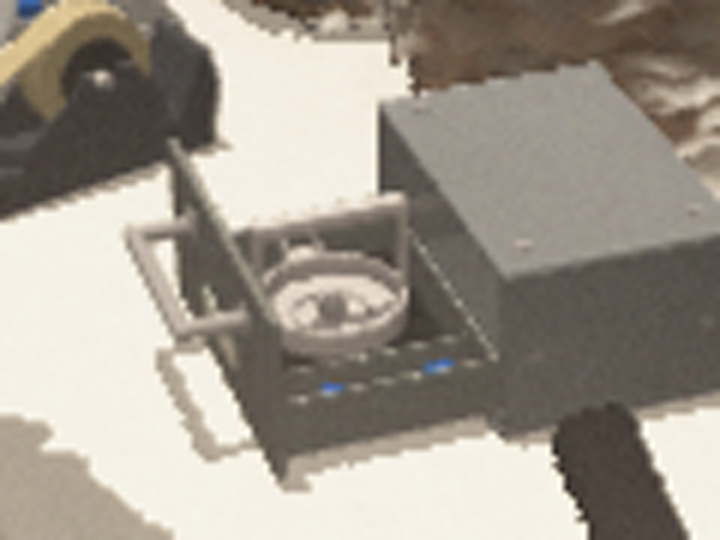

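The side crop shows the dish upright in the drawer, with its bar from (250,235) to (405,200) and the ball in the middle at (330,308). The top-view estimates agree on a dish centre of about (0.513, 0.072) and a lip direction of about 1.51 rad.

```bash
python3 -m inch '[30,1,0,0,0,0.1,50, 60,1,0,0,0,0.2,50, 95,2,0,0,0,0.3,50, 130,3,0,0,0,0.4,50, 165,4,0,0,0,0.5,50, 200,5,0,0,0,0.6,50, 230,6,-10,0,0,0.7,50, 247,6,-30,0,0,0.805,50]'; python3 -m inch '[0,0,-30,0,0,0,50, 0,0,-60,0,0,0,50, 0,0,-85,0,0,0,50, 0,0,-95,0,0,0,50, 0,0,-95,0,0,0,50]'; python3 - <<'E'
from h import *
im=bot.camera("side")[120:220,250:370]
cv2.imwrite("pics/c4.png",cv2.resize(im,None,fx=6,fy=6,interpolation=cv2.INTER_CUBIC))
print(np.round(bot.get_obs()["joint_pos"],3))
E
```

```text
clock: 9.07
eef_pos: [0.5194, 0.0723, 0.2166]
tool_rot: [0.03, 1.0, 0.001, 0.003]
ft_force: [1.3, 0.2, -0.1]
grip_width: 0.0431
grasp_force: 0.0
clock: 9.48
eef_pos: [0.5122, 0.0717, 0.1174]
tool_rot: [0.032, 0.999, -0.001, -0.003]
ft_force: [-0.2, 0.3, 0.4]
grip_width: 0.0425
grasp_force: 0.0
[ 0.139  0.377 -0.171  1.026 -0.     0.204]
```

View pics/c4.png

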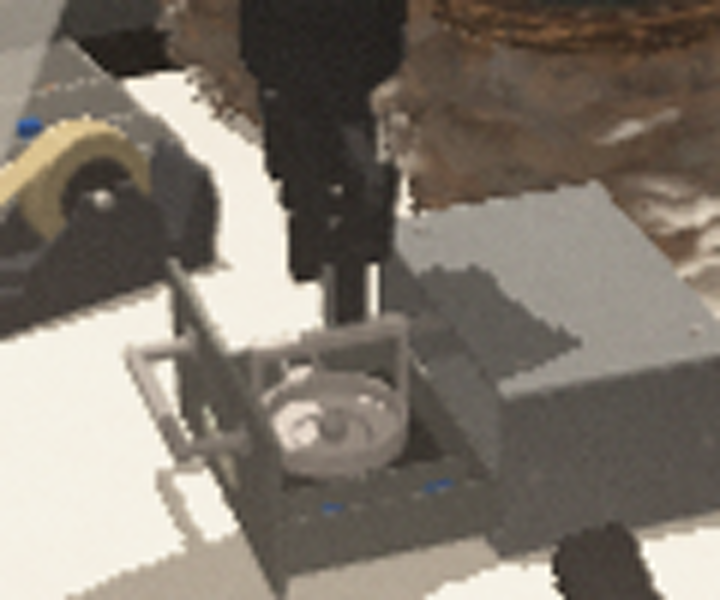

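The crop shows the fingers, at about (350,300), over the middle of the bar, and the ball still in the middle at (330,425). Going down to grip.

```bash
python3 -m inch '[0,0,-14,0,0,0,50, 0,0,-27,0,0,0,50, 0,0,-27,0,0,0,50]'; python3 -m inch '[0,0,-7,0,0,0,50, 0,0,-12,0,0,0,50, 0,0,-12,0,0,0,50, 0,0,-12,0,0,0,40, 0,0,-12,0,0,0,35, 0,0,-12,0,0,0,30, 0,0,-12,0,0,0,26]'
```

```text
clock: 9.78
eef_pos: [0.5144, 0.072, 0.0935]
tool_rot: [0.032, 0.999, -0.0, 0.0]
ft_force: [-1.9, -0.0, -0.7]
grip_width: 0.0422
grasp_force: 0.0
clock: 10.37
eef_pos: [0.5146, 0.072, 0.0817]
tool_rot: [0.032, 0.999, 0.0, 0.0]
ft_force: [0.3, -0.5, -0.2]
grip_width: 0.0221
grasp_force: 0.0
```

```bash
python3 -m inch '[0,0,-3,0,0,0,24, 0,0,-3,0,0,0,22, 0,0,-3,0,0,0,20, 0,0,-3,0,0,0,18, 0,0,-3,0,0,0,16, 0,0,-3,0,0,0,14, 0,0,-3,0,0,0,12, 0,0,-3,0,0,0,10]';python3 -m inch '[0,0,0,0,0,0,8, 0,0,0,0,0,0,4, 0,0,0,0,0,0,0, 0,0,0,0,0,0,0, 0,0,0,0,0,0,0]'
```

```text
clock: 11.03
eef_pos: [0.5144, 0.0721, 0.0783]
tool_rot: [0.032, 0.999, 0.0, 0.0]
ft_force: [-0.0, 1.5, 0.2]
grip_width: 0.0093
grasp_force: 34.5
clock: 11.45
eef_pos: [0.5144, 0.0721, 0.0784]
tool_rot: [0.032, 0.999, 0.0, 0.0]
ft_force: [-0.8, 2.4, 0.5]
grip_width: 0.0085
grasp_force: 58.5
```

```bash
python3 -m inch '[0,0,2,0,0,0,0, 0,0,6,0,0,0,0, 0,0,12,0,0,0,0, 0,0,20,0,0,0,0, 0,0,28,0,0,0,0, 0,0,36,0,0,0,0, 0,0,44,0,0,0,0, 0,0,52,0,0,0,0]';python3 -m inch '[0,0,8,0,0,0,0, 0,0,16,0,0,0,0, 0,0,24,0,0,0,0, 0,0,32,0,0,0,0, 0,0,40,0,0,0,0, 0,0,48,0,0,0,0, 0,0,56,0,0,0,0, 0,0,64,0,0,0,0]';python3 -m inch '[0,0,7,0,0,0,0, 0,0,13,0,0,0,0, 0,0,17,0,0,0,0, 0,0,20,0,0,0,0, 0,0,22,0,0,0,0, 0,0,23,0,0,0,0, 0,0,23,0,0,0,0, 0,0,23,0,0,0,0]'; python3 - <<'E'
from h import *
np.set_printoptions(precision=4,suppress=True)
s=bot.camera("side");t=bot.camera("top");u={}
for c in("top","side"):
  for n in("dish","ball_center","dish_lip"):
    r=bot.spot_point(c,n)
    if r: print(c,n,np.round(r[0]["uv"],1),round(r[0]["confidence"],2),atz(c,r[0]["uv"],{"dish":.15,"ball_center":.162,"dish_lip":.1675}[n]))
cv2.imwrite("pics/c5.png",np.hstack([cv2.resize(i,(400,540),interpolation=cv2.INTER_CUBIC) for i in(s[95:203,265:345],t[145:253,245:325])]))
E
```

```text
clock: 12.12
eef_pos: [0.5146, 0.072, 0.1315]
tool_rot: [0.032, 0.999, 0.0, 0.0]
ft_force: [-0.3, 0.4, -2.7]
grip_width: 0.0085
grasp_force: 58.4
clock: 12.78
eef_pos: [0.5144, 0.072, 0.1951]
tool_rot: [0.032, 0.999, 0.0, -0.0]
ft_force: [-0.2, -0.1, -2.8]
grip_width: 0.009
grasp_force: 58.4
clock: 13.45
eef_pos: [0.5142, 0.072, 0.217]
tool_rot: [0.032, 0.999, -0.0, -0.0]
ft_force: [0.1, 0.4, -2.4]
grip_width: 0.0085
grasp_force: 58.4
top dish [278.9 203.3] 0.46 [0.5073 0.0661 0.15  ]
side dish [304.2 154.7] 0.68 [0.5101 0.0673 0.15  ]
side ball_center [306.7 150.6] 0.52 [0.5175 0.0659 0.162 ]
side dish_lip [297.5 141.4] 0.92 [0.5127 0.1202 0.1675]
```

View pics/c5.png

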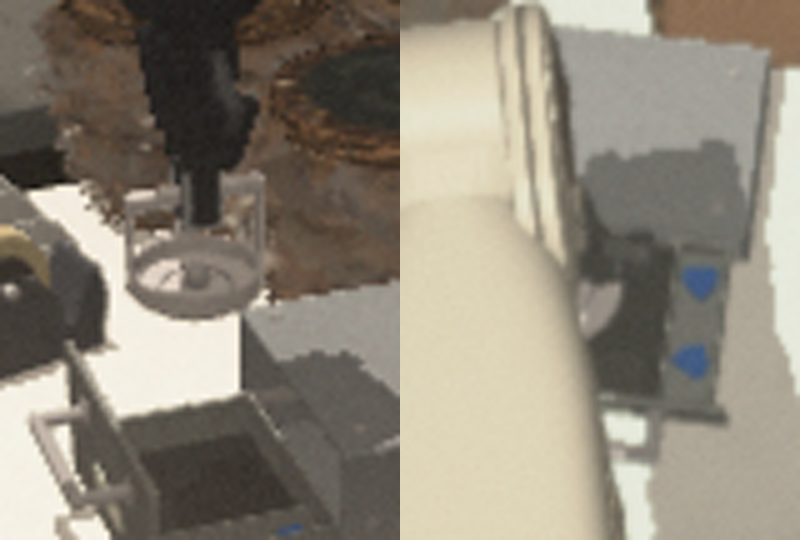

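The side crop shows the dish held level above the drawer with the ball in the middle at about (195,275); in the top view the arm hides most of it. Now the smooth quarter turn, -1.60 rad.

```bash
python3 -m inch '[0,0,0,0,0,-0.01,0, 0,0,0,0,0,-0.03,0, 0,0,0,0,0,-0.06,0, 0,0,0,0,0,-0.10,0, 0,0,0,0,0,-0.15,0, 0,0,0,0,0,-0.20,0, 0,0,0,0,0,-0.25,0, 0,0,0,0,0,-0.30,0]'
for k in 1; do python3 -m inch '[0,0,0,0,0,-0.05,0, 0,0,0,0,0,-0.10,0, 0,0,0,0,0,-0.15,0, 0,0,0,0,0,-0.20,0, 0,0,0,0,0,-0.25,0, 0,0,0,0,0,-0.30,0, 0,0,0,0,0,-0.35,0, 0,0,0,0,0,-0.40,0]'; done
python3 -m inch '[0,0,0,0,0,-0.05,0, 0,0,0,0,0,-0.10,0, 0,0,0,0,0,-0.15,0, 0,0,0,0,0,-0.20,0, 0,0,0,0,0,-0.25,0, 0,0,0,0,0,-0.30,0, 0,0,0,0,0,-0.35,0, 0,0,0,0,0,-0.40,0]'
python3 -m inch '[0,0,0,0,0,-0.05,0, 0,0,0,0,0,-0.10,0, 0,0,0,0,0,-0.15,0, 0,0,0,0,0,-0.20,0, 0,0,0,0,0,-0.25,0, 0,0,0,0,0,-0.30,0, 0,0,0,0,0,-0.35,0, 0,0,0,0,0,-0.40,0]'
python3 -m inch '[0,0,0,0,0,-0.04,0, 0,0,0,0,0,-0.07,0, 0,0,0,0,0,-0.09,0, 0,0,0,0,0,-0.10,0, 0,0,0,0,0,-0.10,0, 0,0,0,0,0,-0.10,0, 0,0,0,0,0,-0.10,0, 0,0,0,0,0,-0.10,0]'
python3 - <<'E'
from h import *
s=bot.camera("side");t=bot.camera("top")
o=bot.get_obs();print(o["joint_pos"],o["tool_rot"])
cv2.imwrite("pics/c6.png",np.hstack([cv2.resize(i,(400,540),interpolation=cv2.INTER_CUBIC) for i in(s[95:203,265:345],t[145:253,245:325])]))
E
```

```text
clock: 14.52
eef_pos: [0.5144, 0.072, 0.2173]
tool_rot: [0.183, 0.983, 0.0, -0.0]
ft_force: [-0.3, -0.3, -2.5]
grip_width: 0.0086
grasp_force: 58.4
clock: 15.18
eef_pos: [0.5144, 0.072, 0.2173]
tool_rot: [0.375, 0.927, 0.0, -0.0]
ft_force: [-1.0, -0.0, -1.9]
grip_width: 0.0086
grasp_force: 58.4
clock: 15.85
eef_pos: [0.5144, 0.072, 0.2173]
tool_rot: [0.551, 0.834, 0.0, 0.0]
ft_force: [0.4, 0.4, -3.4]
grip_width: 0.0087
grasp_force: 58.4
clock: 16.52
eef_pos: [0.5144, 0.072, 0.2173]
tool_rot: [0.706, 0.708, 0.0, 0.0]
ft_force: [-1.3, -0.2, -2.8]
grip_width: 0.0089
grasp_force: 58.4
clock: 17.18
eef_pos: [0.5144, 0.072, 0.2173]
tool_rot: [0.74, 0.673, -0.0, 0.0]
ft_force: [-0.3, 0.2, -2.3]
grip_width: 0.0087
grasp_force: 58.4
[ 1.39093788e-01  2.96923769e-01 -1.42118913e-02  1.25964909e+00
  2.15696537e-06  1.80385523e+00] [7.39535968e-01 6.73117042e-01 5.38863776e-06 2.37508855e-06]
```

View pics/c6.png

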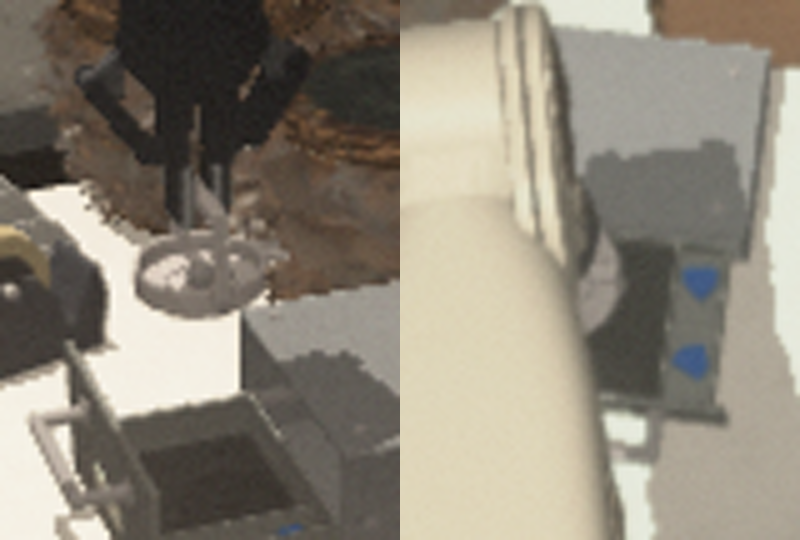

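The lip, at about (275,255), now points to the unit. The dish is level, the ball is in the middle at (200,273) and the drawer is open. I'll let it settle, then hand in.

```bash
python3 -m inch '[0,0,0,0,0,0,0, 0,0,0,0,0,0,0, 0,0,0,0,0,0,0, 0,0,0,0,0,0,0, 0,0,0,0,0,0,0, 0,0,0,0,0,0,0, 0,0,0,0,0,0,0, 0,0,0,0,0,0,0]'; python3 -c "
from workcell import bot
print(bot.job_done())"
```

```text
clock: 17.95
eef_pos: [0.5144, 0.072, 0.2173]
tool_rot: [0.74, 0.673, -0.0, 0.0]
ft_force: [-0.1, -0.6, -2.2]
grip_width: 0.0085
grasp_force: 58.4
the job is handed in; nothing more can be done
None
```

I handed the job in at about 18 s with the drawer at its stop and the dish held level about 15 cm up, lip toward the unit and ball in the middle; `job_done()` returned no verdict.

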